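# Dose the larger grinding ball into the jar

### The arm

A 6-joint arm with a two-finger parallel gripper is mounted at the origin on a cart in front of the work surface, level with it; the furniture and walls round the work are solid. World frame = base frame: x ahead of the robot, y to its left, z up, the work surface at z = 0. Lengths are in m, angles in degrees, forces in N, time in s.
With the tool pointing down it reaches from about 0.3 to 0.75 m from the base axis. Payload 8.5 kg.
Tool frame: the origin (TCP) lies between the finger pads; the fingertips stand 14 mm ahead of it and the grasp point (between the pads) lies 5 mm behind it; x points along the fingers, z is the direction in which the jaws open and shut, and the axes are right-handed (so a half turn about x gives the same grasp; the last joint's range is limited). The gripper opens to 85 mm and grips with 20 to 120 N. Pads are 22 mm wide; open, the fingers measure 114 mm over their backs; the gripper's body (76 mm by 85 mm) begins 54 mm behind the grasp point. The pads swing forward as they close: fully open they stand 13 mm farther back than shut.
Start: joints at [50.804, 21.807, 74.336, -0, 83.858, -12.336], TCP at [0.248, 0.491, 0.225] pointing down, gripper open.
Joint ranges: [-178.18, 178.18], [-50.72, 133.34], [12.68, 142.11], [-81.47, 261.47], [9.98, 163.14], [-165.26, 165.26]. Speed limits (degrees/s): [136.94, 136.94, 180, 180, 180, 180].

### API

Orientations are given as a 3x3 rotation matrix whose columns are the frame's x, y, z axes.
In Python, from rig import env gives the robot as it stands.
- The arm moves only by the shell command python3 -m jog 'ROWS' [FORCE]. ROWS is JSON, a list of rows, each a list of 5 numbers: the opening, from -1 (shut) to 1 (fully open), so that 0 is half open, then the shift along the tool's x, y, z in m, then the turn about the tool's x in rad. In form: [[claw, dx, dy, dz, yaw], ...]. A call has 1 to 20 rows; each row is the pose to reach, as a shift and turn from the pose commanded when the call began, along the tool's axes at that moment; what a row does not reach only later rows make up. A row lasts 1/10 s, in which the tool goes at most 50 mm and 8.59 degrees, less where a joint would pass 70% of its speed; a pose out of reach is approached as far as the arm can. A call with a gripper value outside its range is refused whole. The fingers move at their own pace and stop on an object; FORCE is the grip in N (left out, the last holds). Time passes only in rows, so rows that repeat a pose let the fingers close. It gives the time, the measured TCP pose, the force and the opening at its end, in the units of the state.
- env.observe(): the state, without advancing time (a new reading comes with each control period).
- env.get_image(name): name is "side" or "top"; returns the picture (420x560x3 uint8, red, green, blue); there is no depth.
- env.camera_model(name): a dict with "fx", "fy", "cx", "cy" (pixels), "origin" and "orientation" of the camera in the world. Camera axes: x right, y up, looking along -z (the intrinsics and any distortion apply to the point x, -y, -z); pixel columns grow to the right and rows downward; lengths in m; the calibration is good to about 2 mm. A picture is of the moment at which its call begins. camera_model takes no time and is no camera call.
- env.close_job(): hands the job in, once; it reports no verdict.
The state is a dict: "time_s": time; "q": joint angles; "qvel": joint speeds; "joint_efforts": joint torques, N m; "position": TCP position; "tool_rot": TCP orientation; "ft_force": force on the tool from outside, world axes, zero at the start; "wrist_torque": the same for the moment, N m; "grip_width": finger opening in m.
Only numpy, scipy, OpenCV 4.12 (cv2) and the standard library are available. Lean on these libraries where they do the work, as an engineer would, in place of code of your own. Each camera call takes 0.05 s, during which the arm holds its last target.

### The job

Dose the larger of the two white grinding balls into the jar: turn the dosing wheel by the bar grip on its top until the sleeve with the larger ball stands over the drop hole, so that the ball falls into the chute below. Then press the chute's black pad down so that the chute tips and the ball rolls out into the jar, which stays upright; the smaller ball must stay in its sleeve.

Things in the scene. Friction and masses are not known exactly. Their poses are not given: they have to be found in the camera images.
- dispenser: Fixed metal stand, dark deck. Origin on the worktop under the wheel's axis, z up; the chute runs along its -x axis, roughly to the robot. Deck 150 x 150 mm, top at z = 118 mm, with one drop hole, 32 mm wide, centred at (-45, 0) mm under the ring of sleeves. Below is the chute, 27 mm wide, open in front at x = -130 mm; at rest it slopes 0.1 rad back so a fallen ball stays at its rear.
- pad (a point): Centre of the top face of the chute's black press pad, 36 x 32 mm, on the left side of the chute as the robot sees it; 116 mm above the worktop at rest. The chute hinges across x at (-35, 85 high) mm in the stand's frame. Pressed with 2 to 4 N the pad goes down up to 33 mm and 6 mm to -x; the ball rolls out after some 10 mm, 28 mm is ample. The chute stays where it is left.
- wheel: Grey dosing wheel, 122 mm wide. Origin on its vertical axis at the deck's top face; x, y turn with it. Six open sleeves, 26 mm inside, 22 mm high, on a 45 mm radius every 60 degrees from x. Black bar grip on top: 48 mm along x, 14 mm along y, 34 to 70 mm above the origin. Turns 1.7 rad either way, 0.06 N m friction, stays put. A ball falls when its sleeve is within some 10 degrees of the hole.
- large_ball: Larger white ceramic ball, 18 mm in diameter, 18 g, in one sleeve. Origin at its centre; axes mean nothing. The two balls start in the sleeves some 48 to 72 degrees to either side of the drop hole; turned the short way, the larger one reaches the hole first and the smaller one moves away from it.
- small_ball: Smaller white ceramic ball, 12 mm in diameter, 10 g, in another sleeve of the wheel. Origin at its centre; axes mean nothing.
- jar: Open round steel jar, 80 mm across, 40 mm high, wall 4 mm, 0.4 kg; stands loose on the worktop under the front end of the chute. Origin at the centre of its underside, z up.
There are look-alikes about, which are no part of the job. Leave any brown or pink look-alike of the jar alone.

How it is judged:
By the outcome, as a careful person would: the job done as asked, in the order asked, and still so for the second after the job is handed in, with the robot touching nothing.
It also fails if it takes over 45 s, if anything falls off the work surface, if the arm or the gripper's body presses on something with over 40 N, if the wrist force passes 120 N, or if a joint passes its speed limit or range.

## Working session

There is one attempt and no reset: what is moved stays moved. The work goes in short steps, Python scripts to look and compute and a shell command to move; the robot and the scene stay as the last step left them, time stands still between calls to the robot, and variables do not carry over. Pictures are saved under pics/ and viewed, and the job is handed in when it is done.

```bash
ls; mkdir -p pics; python3 - <<'E'
from rig import env
import cv2
for n in("side","top"):
    im=env.get_image(n); cv2.imwrite(f"pics/{n}0.png",im[:,:,::-1]); m=env.camera_model(n); print(n,m)
print(env.observe())
E
```

```text
pics
side {'fx': 502.4208735018884, 'fy': 502.4208735018884, 'cx': 269.86991568310884, 'cy': 217.81645635827888, 'origin': array([0.41553323, 0.73519108, 0.54174459]), 'orientation': array([[-0.99057925,  0.08141286, -0.1101122 ],
       [-0.13624363, -0.50488618,  0.8523659 ],
       [ 0.01379942,  0.85933806,  0.51122175]])}
top {'fx': 531.2027843372364, 'fy': 531.2027843372364, 'cx': 281.44644419256565, 'cy': 218.5038404174546, 'origin': array([ 0.33345362, -0.01084564,  0.9500356 ]), 'orientation': array([[-0.02744617,  0.98053763, -0.19440334],
       [-0.99929194, -0.0319201 , -0.01991802],
       [-0.02573574,  0.19371902,  0.98071944]])}
{'time_s': 0.1, 'q': array([ 5.08031766e+01,  2.18394008e+01,  7.43803780e+01,  3.34185547e-03,
        8.38562923e+01, -1.23355481e+01]), 'qvel': array([-0.00293175, -0.04120043, -0.08026236, -0.03110948,  0.10622782,
        0.14999701]), 'joint_efforts': array([ 4.40855845e-03, -4.49218369e+01, -2.31657887e+01, -1.48831728e-04,
        3.69107409e-03, -1.14748326e-05]), 'position': array([0.24832337, 0.49045499, 0.22405242]), 'tool_rot': array([[-8.84024702e-04, -8.92100126e-01,  4.51836899e-01],
       [-9.92283568e-04,  4.51837636e-01,  8.92099639e-01],
       [-9.99999117e-01,  3.40287787e-04, -1.28465193e-03]]), 'ft_force': array([-0.18126654,  0.32772582,  0.47078366]), 'wrist_torque': array([ 0.02723327,  0.01879288, -0.02002913]), 'grip_width': 0.08589105001550487}
```

View pics/side0.png

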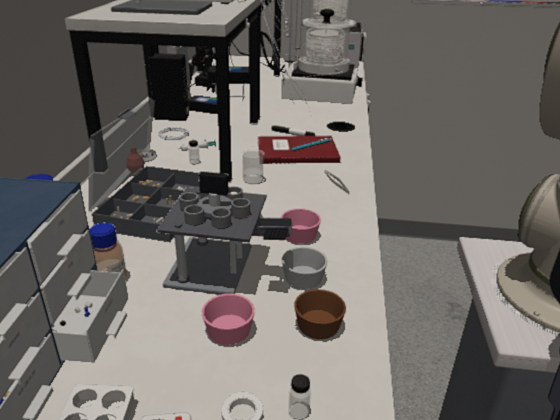

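View pics/top0.png

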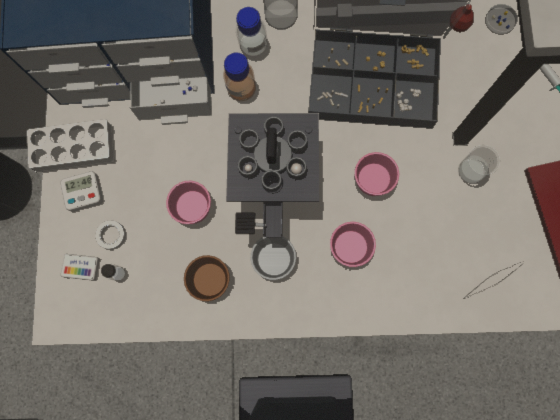

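The top view shows the dispenser at about (273,157), the pad at (245,222) and the grey jar at (273,258). The brown and pink bowls are look-alikes. I'll enlarge the dispenser.

```bash
python3 - <<'E'
import cv2
a=cv2.imread("pics/top0.png")[100:290,200:350]
cv2.imwrite("pics/c_top.png",cv2.resize(a,None,fx=3.1,fy=3.1,interpolation=cv2.INTER_CUBIC))
a=cv2.imread("pics/side0.png")[160:300,150:340]
cv2.imwrite("pics/c_side.png",cv2.resize(a,None,fx=4,fy=4,interpolation=cv2.INTER_CUBIC))
E
```

```text
(no output)
```

View pics/c_top.png

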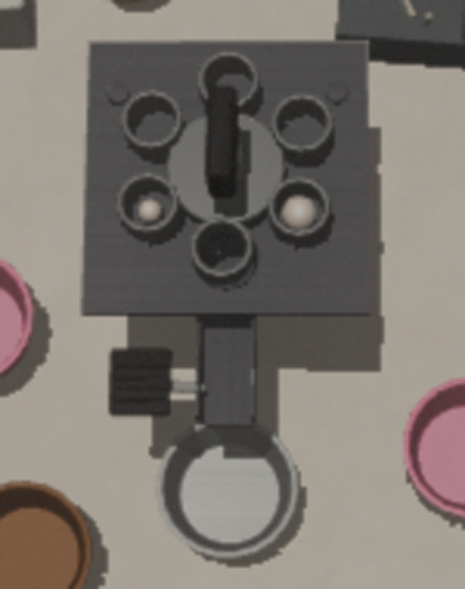

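View pics/c_side.png

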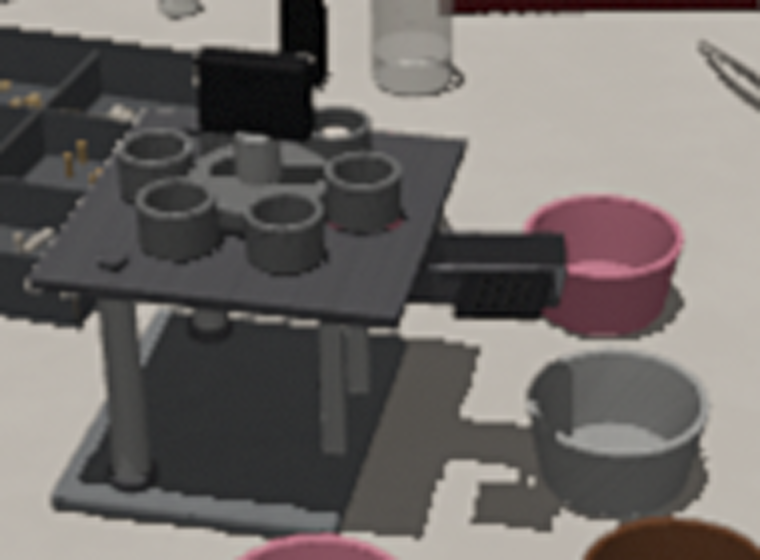

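```bash
cat > h.py <<'E'
import numpy as np,cv2
from rig import env
def ray(n,u,v,z):
    m=env.camera_model(n);R=np.array(m["orientation"]);o=np.array(m["origin"])
    d=R@np.array([(u-m["cx"])/m["fx"],-(v-m["cy"])/m["fy"],-1.]);return o+d*(z-o[2])/d[2]
def proj(n,p):
    m=env.camera_model(n);c=np.array(m["orientation"]).T@(np.array(p)-m["origin"]);return np.array([m["cx"]+m["fx"]*c[0]/-c[2],m["cy"]+m["fy"]*c[1]/c[2]])
E
python3 - <<'E'
from h import *
im=cv2.imread("pics/top0.png");hsv=cv2.cvtColor(im,cv2.COLOR_BGR2HSV)
print(hsv[168,296],hsv[167,248])
# balls
m=(hsv[:,:,2]>120).astype(np.uint8);m[:120]=0;m[190:]=0;m[:,:232]=0;m[:,315:]=0
n,l,s,c=cv2.connectedComponentsWithStats(m)
P={}
for i in range(1,n):
    if s[i,4]>8: print("ball",s[i],c[i],ray("top",*c[i],.127)[:2])
# deck corners
g=lambda x,y:(200+(x+.5)/3.1-.5,100+(y+.5)/3.1-.5)
C=[ray("top",*g(*p),.118)[:2] for p in[(90,42),(367,42),(369,313),(82,313)]]
C=np.array(C);print(C,np.linalg.norm(C-np.roll(C,-1,0),axis=1),C.mean(0))
x=C[0]+C[1]-C[2]-C[3];y=C[0]+C[3]-C[1]-C[2];print("yaw",np.degrees([np.arctan2(x[1],x[0]),np.arctan2(-y[0],y[1])]))
S=np.array([ray("top",*g(*p),.140)[:2] for p in[(229,80),(302,123),(300,206),(222,248),(148,203),(152,120)]])
print(S,S.mean(0)); w=S-S.mean(0);print(np.hypot(*w.T),np.degrees(np.arctan2(w[:,1],w[:,0])))
# pad and jar
Pd=[ray("top",*g(*p),.116)[:2] for p in[(109,349),(170,349),(170,413),(109,413)]];print("pad",Pd,np.mean(Pd,0))
print("jar rim",ray("top",*g(229,488),.04))
# grip top ends
print("grip",[ray("top",*g(*p),.188)[:2] for p in[(223,88),(222,196)]])
E
```

```text
[ 30   7 177] [ 27  14 176]
ball [245 164   6   7  32] [247.59375 167.15625] [0.58278781 0.05815742]
ball [291 164  10   9  74] [295.83783784 167.77027027] [ 0.57902528 -0.0195669 ]
[[ 0.68006502  0.08904922]
 [ 0.67440687 -0.05955035]
 [ 0.52566782 -0.05451437]
 [ 0.53065192  0.09444059]] [0.14870725 0.14882427 0.14903832 0.14951034] [0.60269791 0.01735627]
yaw [-2.00300227 -2.04835233]
[[ 0.64718233  0.01416008]
 [ 0.62233392 -0.02296284]
 [ 0.57784009 -0.02046446]
 [ 0.55701901  0.0199437 ]
 [ 0.58218136  0.05732059]
 [ 0.62680939  0.0545749 ]] [0.60222768 0.01709533]
[0.04505037 0.04482095 0.04478273 0.04529832 0.0449436  0.04482164] [  -3.73573872  -63.34673581 -122.99568795  176.39484993  116.48944569
   56.74035065]
pad [array([0.51148369, 0.08078762]), array([0.5104422, 0.0491022]), array([0.47680985, 0.04969463]), array([0.47781079, 0.08113811])] [0.49413663 0.06518064]
jar rim [0.44657066 0.02312879 0.04      ]
grip [array([0.62457612, 0.01571111]), array([0.56969111, 0.01750365])]
```

The large ball is the right one, at px (296,168): 10 px across against 6 px for the left one. The ray-cast sizes agree with the given ones: deck sides 149 mm, sleeve radius 45 mm.

| Item | Measured |
|---|---|
| Wheel axis | (0.6025, 0.017) |
| Stand yaw | -2° |
| Bar yaw | about -3.4° |
| Large ball's sleeve | -123° |
| Hole | 178° |

The wheel therefore turns 58.8° clockwise, which is +1.026 rad about tool x. First I move above the grip.

```bash
python3 -m jog '[[1,-0.02,-0.01,-0.005,0],[1,-0.03,-0.035,-0.017,-0.03],[1,-0.03,-0.07,-0.035,-0.06],[1,-0.03,-0.11,-0.054,-0.1],[1,-0.03,-0.15,-0.074,-0.14],[1,-0.03,-0.19,-0.094,-0.18],[1,-0.03,-0.23,-0.114,-0.22],[1,-0.03,-0.27,-0.134,-0.26],[1,-0.03,-0.31,-0.153,-0.3],[1,-0.03,-0.35,-0.173,-0.34],[1,-0.03,-0.39,-0.193,-0.37],[1,-0.03,-0.43,-0.213,-0.4],[1,-0.03,-0.465,-0.23,-0.41],[1,-0.03,-0.495,-0.245,-0.41],[1,-0.03,-0.515,-0.255,-0.41],[1,-0.03,-0.525,-0.26,-0.41],[1,-0.03,-0.53,-0.262,-0.41],[1,-0.03,-0.53,-0.262,-0.41],[1,-0.03,-0.53,-0.262,-0.41]]' 40; python3 - <<'E'
from h import *
o=env.observe();print(o["time_s"],o["position"],o["tool_rot"],o["q"])
for n in("side","top"): cv2.imwrite(f"pics/{n}1.png",env.get_image(n)[:,:,::-1])
a=cv2.imread("pics/side1.png")[80:300,100:400];b=cv2.imread("pics/top1.png")[80:300,130:430]
cv2.imwrite("pics/c1.png",cv2.resize(np.vstack([a,b]),None,fx=1.3,fy=1.3))
E
```

```text
time_s: 2.0
position: [0.6025, 0.0184, 0.2548]
tool_rot: [[-0.0, -0.998, 0.058], [0.0, 0.058, 0.998], [-1.0, 0.0, 0.0]]
ft_force: [0.1, 0.4, 0.3]
grip_width: 0.0857
2.0 [0.60246861 0.01842859 0.25480391] [[-4.20797806e-05 -9.98333010e-01  5.77165362e-02]
 [ 2.06711336e-04  5.77165263e-02  9.98332990e-01]
 [-9.99999978e-01  5.39402955e-05  2.03938052e-04]] [-9.49420153e+00  2.62510223e+01  6.20902012e+01  1.12885231e-02
  9.16631081e+01 -9.61851219e+01]
```

View pics/c1.png

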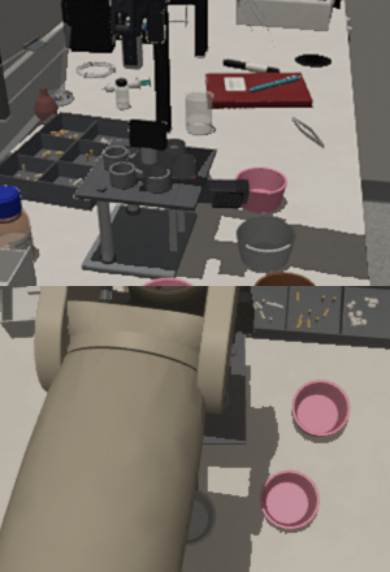

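The side crop shows the open gripper straddling above the black bar. Now I descend to TCP z = 0.168 and close.

```bash
python3 -m jog '[[1,0.01,0,-0.001,0],[1,0.03,0,-0.001,0],[1,0.05,0,-0.001,0],[1,0.07,0,-0.001,0],[1,0.082,0,-0.001,0],[1,0.087,0,-0.001,0],[1,0.087,0,-0.001,0],[-1,0.087,0,-0.001,0],[-1,0.087,0,-0.001,0],[-1,0.087,0,-0.001,0],[-1,0.087,0,-0.001,0],[-1,0.087,0,-0.001,0],[-1,0.087,0,-0.001,0],[-1,0.087,0,-0.001,0],[-1,0.087,0,-0.001,0]]' 40
```

```text
time_s: 3.6
position: [0.6031, 0.019, 0.1682]
tool_rot: [[0.001, -0.998, 0.057], [0.004, 0.057, 0.998], [-1.0, -0.001, 0.004]]
ft_force: [0.5, 11.9, 3.4]
grip_width: 0.0128
```

The bar sits about 2 mm further to +y than commanded, which is within the calibration error. I relieve that while starting the turn.

```bash
python3 -m jog '[[-1,0,0,0.002,0],[-1,0,0,0.002,0],[-1,0,0,0.002,0.05],[-1,0,0,0.002,0.1],[-1,0,0,0.002,0.17],[-1,0,0,0.002,0.24],[-1,0,0,0.002,0.31],[-1,0,0,0.002,0.38],[-1,0,0,0.002,0.45],[-1,0,0,0.002,0.5],[-1,0,0,0.002,0.5],[-1,0,0,0.002,0.5]]'
```

```text
time_s: 4.8
position: [0.6032, 0.0194, 0.1682]
tool_rot: [[0.001, -0.848, 0.53], [0.002, 0.53, 0.848], [-1.0, -0.0, 0.002]]
ft_force: [-0.6, 7.0, 5.2]
grip_width: 0.0127
```

```bash
python3 -m jog '[[-1,0,0,0,0.05],[-1,0,0,0,0.1],[-1,0,0,0,0.17],[-1,0,0,0,0.24],[-1,0,0,0,0.31],[-1,0,0,0,0.38],[-1,0,0,0,0.44],[-1,0,0,0,0.49],[-1,0,0,0,0.525],[-1,0,0,0,0.525],[-1,0,0,0,0.525],[-1,0,0,0,0.525]]'; python3 - <<'E'
from h import *
for n in("side",): cv2.imwrite(f"pics/{n}2.png",env.get_image(n)[:,:,::-1])
a=cv2.imread("pics/side2.png")[130:300,130:340]
cv2.imwrite("pics/c2.png",cv2.resize(a,None,fx=3,fy=3))
E
```

```text
time_s: 6.0
position: [0.6034, 0.0196, 0.1682]
tool_rot: [[0.002, -0.468, 0.884], [0.002, 0.884, 0.468], [-1.0, 0.001, 0.003]]
ft_force: [0.2, 8.6, 4.0]
grip_width: 0.0126
```

View pics/c2.png

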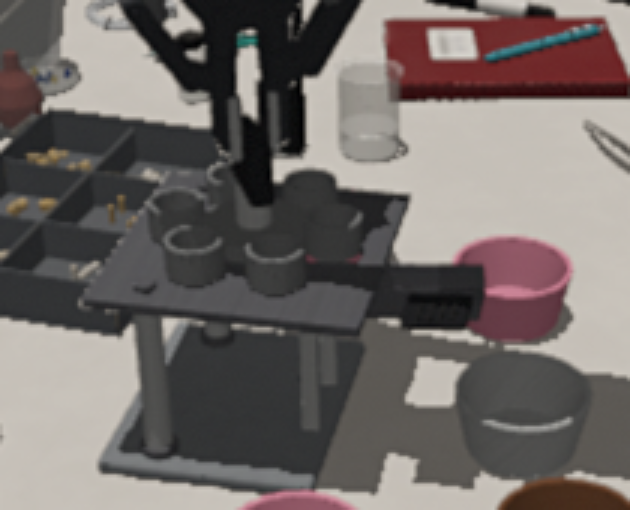

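The bar has turned to the target: tool azimuth 27.9° against 27.8° wanted. Next I release, rise and clear the view.

```bash
python3 -m jog '[[0.3,0,0,0,0],[0.3,0,0,0,0],[0.3,0,0,0,0],[0.3,0,0,0,0],[0.3,-0.01,0,0,0],[0.3,-0.04,0,0,0],[0.3,-0.08,0,0,0],[0.3,-0.1,0.01,0,0],[0,-0.1,0.03,-0.005,0],[-0.5,-0.1,0.065,-0.01,0],[-1,-0.1,0.105,-0.017,0],[-1,-0.1,0.15,-0.024,0],[-1,-0.1,0.195,-0.032,0],[-1,-0.1,0.24,-0.04,0],[-1,-0.1,0.285,-0.047,0],[-1,-0.1,0.33,-0.055,0],[-1,-0.1,0.37,-0.061,0],[-1,-0.1,0.4,-0.067,0],[-1,-0.1,0.41,-0.067,0],[-1,-0.1,0.41,-0.067,0]]'; python3 - <<'E'
from h import *
for n in("side","top"): cv2.imwrite(f"pics/{n}3.png",env.get_image(n)[:,:,::-1])
a=cv2.imread("pics/top3.png")[100:290,200:350]
cv2.imwrite("pics/c3.png",cv2.resize(a,None,fx=3.1,fy=3.1,interpolation=cv2.INTER_CUBIC))
E
```

```text
time_s: 8.05
position: [0.3517, 0.35, 0.2682]
tool_rot: [[0.001, -0.47, 0.883], [0.0, 0.883, 0.47], [-1.0, -0.0, 0.001]]
ft_force: [0.2, -0.5, -0.8]
grip_width: 0.0003
```

View pics/c3.png

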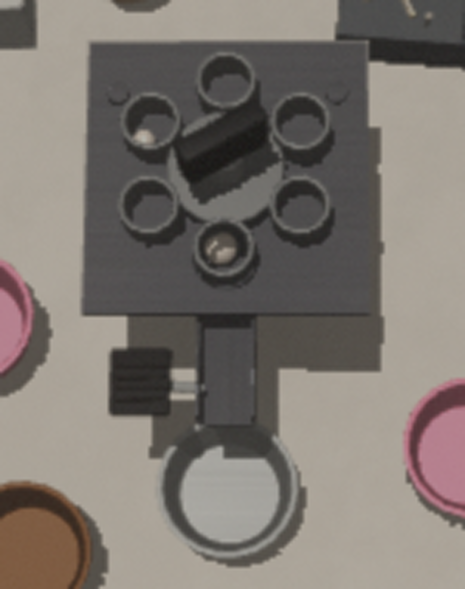

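View pics/side3.png

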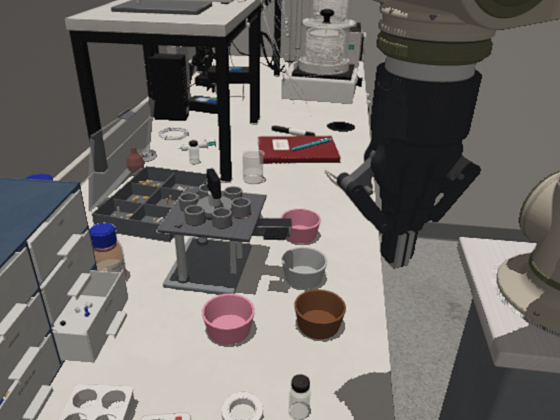

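```bash
python3 - <<'E'
from h import *
im=cv2.imread("pics/top3.png");a=im[160:200,250:292]
cv2.imwrite("pics/c4.png",cv2.resize(a,None,fx=14,fy=14,interpolation=cv2.INTER_CUBIC))
hsv=cv2.cvtColor(im,cv2.COLOR_BGR2HSV)
print(hsv[174:188,262:284,2])
for x in(-.025,-.035,-.045):
  for z in(.127,.1,.09): print(x,z,proj("top",[.6025+x,.0175-.035*x,z]))
E
```

```text
[[ 80  79  97  90  54  42  43  42  43  46  45  43  41  41  42  52  80 107
   90  77  79  79]
 [ 81  92  99  65  44  43  47  51  61  69  70  64  52  39  40  41  49  78
   96  70  76  79]
 [ 85  97  67  43  44  52  66  82  84  82  83  83  74  53  39  36  44  67
  109  86  78  79]
 [ 87  99  59  45  53  77  89 113  91  88  88  86  82  72  43  38  41  60
  103  92  81  78]
 [ 85  94  51  46  67  86 117 157 106  90  87  86  86  76  54  40  37  52
   82  96  70  76]
 [ 93  96  53  47  80 109 150 114  94  94 102  99  93  85  56  41  39  48
   85  94  57  78]
 [ 91  96  53  47  92 141 109  93 105 118 158 152 138 118  62  40  37  48
   87  87  52  68]
 [ 83  97  66  45  83 132  94 105 154 160 158 149 135 107  54  38  40  56
   99  81  49  66]
 [ 70 102  72  41  59  86  84 100 149 151 146 136 117  86  46  44  44  65
  100  68  43  50]
 [ 64  99  92  55  47  66  79  94 130 132 125 115  90  53  49  70  76  95
   96  54  40  45]
 [ 58  77 104  93  58  68  63  88 103 101  93  78  55  50  73  77  89 101
   67  41  40  50]
 [ 64  57  78 106  84  53  43  47  59  56  54  50  50  70  78  90  99  76
   47  41  40  54]
 [ 69  52  53  79 106  83  65  57  70  73  74  74  80  89 100 107  84  51
   42  49  49  73]
 [ 77  54  48  51  70  98 107  97  91  88  90  95 112 113 105  75  50  43
   50  62  54  79]]
-0.025 0.127 [272.30518948 169.47878039]
-0.025 0.1 [272.99838316 174.10245694]
-0.025 0.09 [273.24467132 175.74522552]
-0.035 0.127 [272.23756411 175.47887517]
-0.035 0.1 [272.93431959 179.93213364]
-0.035 0.09 [273.18185037 181.51420736]
-0.045 0.127 [272.169631   181.50627478]
-0.045 0.1 [272.86997329 185.78753938]
-0.045 0.09 [273.11875523 187.30836905]
```

View pics/c4.png

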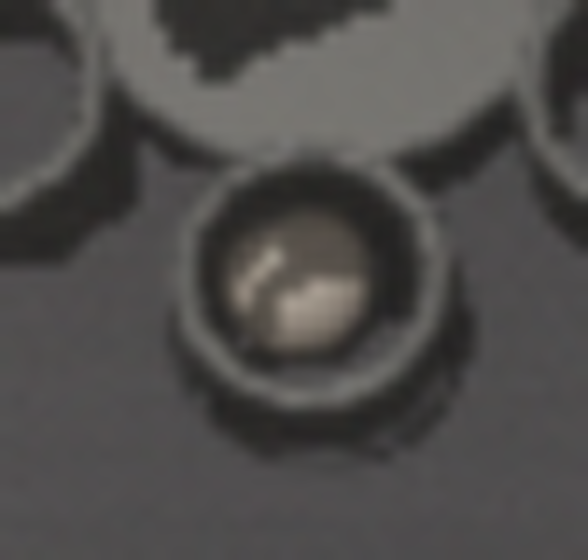

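```bash
python3 - <<'E'
from h import *
a=np.hstack([cv2.imread(f"pics/side{i}.png")[170:250,160:300] for i in(0,3)])
cv2.imwrite("pics/c5.png",cv2.resize(a,None,fx=2.8,fy=5,interpolation=cv2.INTER_CUBIC))
E
```

```text
(no output)
```

View pics/c5.png

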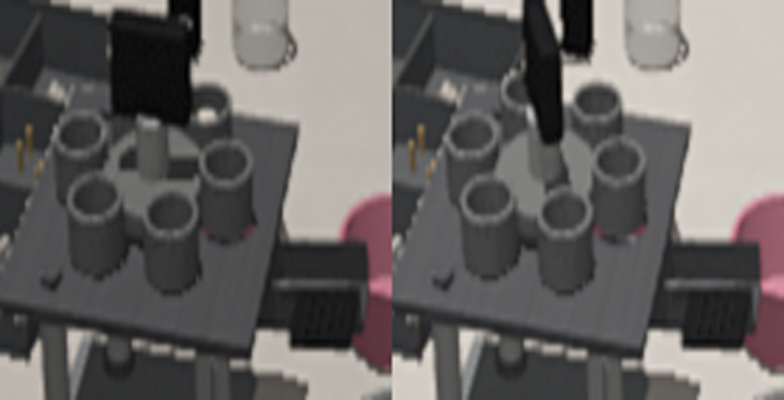

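The ball has dropped. It no longer shows at the rim of the hole's sleeve in the side view, and a white glint has appeared under that sleeve. The small ball is in the upper-left sleeve, at px (247,143) in the top view. Next I move above the pad with the gripper shut.

```bash
python3 -m jog '[[-1,0,-0.01,0,-0.05],[-1,0,-0.03,0,-0.12],[-1,0,-0.06,-0.001,-0.22],[-1,0,-0.1,-0.002,-0.32],[-1,0,-0.14,-0.003,-0.42],[-1,0,-0.18,-0.004,-0.52],[-1,0.01,-0.22,-0.005,-0.63],[-1,0.02,-0.26,-0.006,-0.74],[-1,0.03,-0.29,-0.007,-0.85],[-1,0.04,-0.31,-0.008,-0.96],[-1,0.05,-0.318,-0.008,-1.05],[-1,0.06,-0.318,-0.008,-1.082],[-1,0.07,-0.318,-0.008,-1.082],[-1,0.08,-0.318,-0.008,-1.082],[-1,0.1,-0.318,-0.008,-1.082],[-1,0.118,-0.318,-0.008,-1.082],[-1,0.118,-0.318,-0.008,-1.082],[-1,0.118,-0.318,-0.008,-1.082]]'; python3 - <<'E'
from h import *
for n in("side","top"): cv2.imwrite(f"pics/{n}6.png",env.get_image(n)[:,:,::-1])
a=cv2.imread("pics/side6.png")[120:320,180:400]
cv2.imwrite("pics/c6.png",cv2.resize(a,None,fx=2.8,fy=2.8,interpolation=cv2.INTER_CUBIC))
E
```

```text
time_s: 9.95
position: [0.4938, 0.0645, 0.15]
tool_rot: [[0.0, -1.0, 0.002], [-0.0, 0.002, 1.0], [-1.0, -0.0, -0.0]]
ft_force: [0.4, -0.2, -0.4]
grip_width: -0.0001
```

View pics/c6.png

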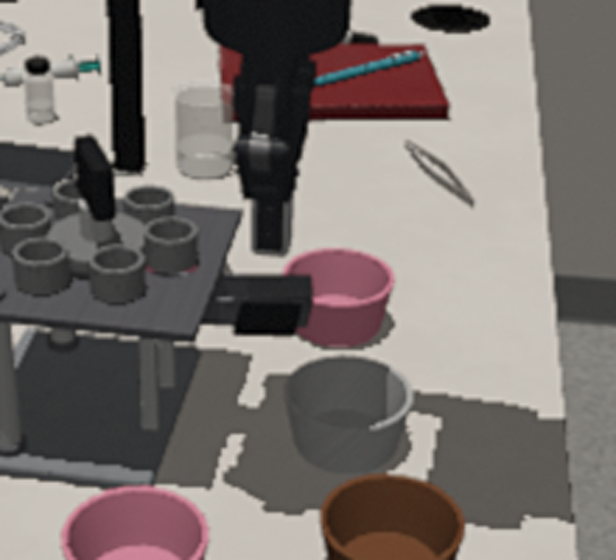

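```bash
python3 - <<'E'
from h import *
for p in([.4938,.0645,.136],[.494,.0652,.116]):print((proj("side",p)-[180,120])*2.8)
print(np.array([(proj("side",[x,y,.116])-[180,120])*2.8 for x in(.478,.511) for y in(.049,.081)]))
E
```

```text
[266.36741528 280.4531384 ]
[265.18441976 311.29070004]
[[296.36519593 298.7824198 ]
 [290.08339201 328.70996261]
 [239.60484997 294.02261237]
 [231.38183128 323.64653674]]
```

```bash
python3 - <<'E'
from h import *
a=cv2.imread("pics/side6.png")[170:250,240:310].copy()
a=cv2.convertScaleAbs(a,alpha=1.8)
cv2.imwrite("pics/c7.png",cv2.resize(a,None,fx=7,fy=7,interpolation=cv2.INTER_NEAREST))
E
```

```text
(no output)
```

View pics/c7.png

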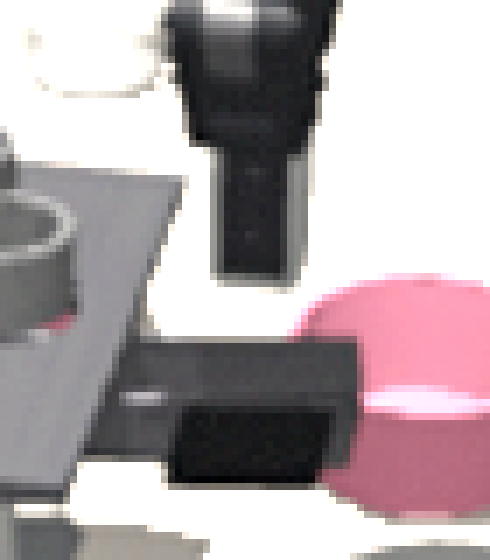

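The pad's top shows at raw px (265–287, 228–239). That matches the projection to about 2 px. The fingertips look higher than computed, so I descend in small steps and watch the force.

```bash
for i in 1; do python3 -m jog '[[-1,0.004,0,0.0005,0],[-1,0.008,0,0.0005,0],[-1,0.012,0,0.0005,0],[-1,0.016,0,0.0005,0],[-1,0.016,0,0.0005,0],[-1,0.016,0,0.0005,0]]'; python3 -m jog '[[-1,0.003,0,0,0],[-1,0.006,0,0,0],[-1,0.008,0,0,0],[-1,0.008,0,0,0],[-1,0.008,0,0,0]]'; done; python3 - <<'E'
from h import *
cv2.imwrite("pics/side8.png",env.get_image("side")[:,:,::-1])
a=cv2.imread("pics/side8.png")[170:290,240:340].copy()
a=cv2.convertScaleAbs(a,alpha=1.6)
cv2.imwrite("pics/c8.png",cv2.resize(a,None,fx=5,fy=5,interpolation=cv2.INTER_NEAREST))
E
```

```text
time_s: 10.65
position: [0.4937, 0.0651, 0.1335]
tool_rot: [[-0.0, -1.0, 0.002], [0.0, 0.002, 1.0], [-1.0, 0.0, 0.0]]
ft_force: [0.1, -0.1, -0.3]
grip_width: -0.0001
time_s: 11.15
position: [0.4936, 0.0652, 0.1256]
tool_rot: [[-0.0, -1.0, 0.002], [0.0, 0.002, 1.0], [-1.0, 0.0, 0.0]]
ft_force: [-0.2, 1.2, 0.1]
grip_width: -0.0001
```

View pics/c8.png

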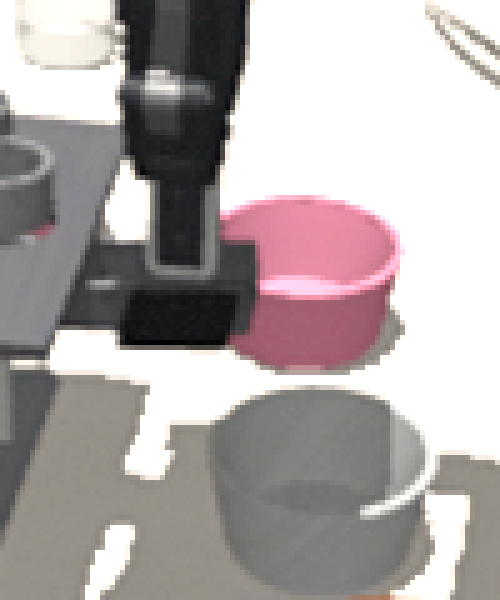

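The tip still looks clear of the pad top and there is no contact force. I continue down in small steps.

```bash
python3 -m jog '[[-1,0.003,0,0,0],[-1,0.006,0,0,0],[-1,0.006,0,0,0],[-1,0.006,0,0,0]]'; python3 -m jog '[[-1,0.003,0,0,0],[-1,0.006,0,0,0],[-1,0.006,0,0,0],[-1,0.006,0,0,0]]';  python3 - <<'E'
from h import *
for n in("side","top"): cv2.imwrite(f"pics/{n}9.png",env.get_image(n)[:,:,::-1])
a=cv2.imread("pics/side9.png")[170:290,240:340].copy()
b=cv2.imread("pics/top9.png")[170:290,200:300].copy()
a=cv2.convertScaleAbs(np.hstack([a,b]),alpha=1.6)
cv2.imwrite("pics/c9.png",cv2.resize(a,None,fx=4,fy=4,interpolation=cv2.INTER_NEAREST))
E
```

```text
time_s: 11.6
position: [0.4936, 0.0652, 0.1195]
tool_rot: [[-0.0, -1.0, 0.002], [-0.0, 0.002, 1.0], [-1.0, 0.0, -0.0]]
ft_force: [0.8, 0.3, -1.4]
grip_width: -0.0002
time_s: 12.0
position: [0.4936, 0.0651, 0.1135]
tool_rot: [[-0.0, -1.0, 0.002], [0.0, 0.002, 1.0], [-1.0, 0.0, 0.0]]
ft_force: [0.6, -0.3, -0.5]
grip_width: 0.0002
```

View pics/c9.png

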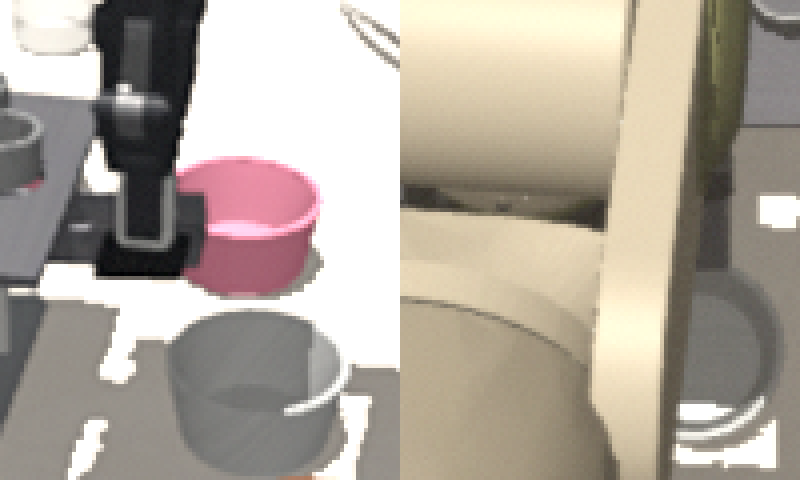

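```bash
python3 -m jog '[[-1,0.002,0,0,0],[-1,0.004,0,0,0],[-1,0.004,0,0,0],[-1,0.004,0,0,0]]'; python3 -m jog '[[-1,0.002,0,0,0],[-1,0.004,0,0,0],[-1,0.004,0,0,0],[-1,0.004,0,0,0]]';  python3 -m jog '[[-1,0.002,0,0,0],[-1,0.004,0,0,0],[-1,0.004,0,0,0],[-1,0.004,0,0,0]]'; python3 - <<'E'
from h import *
for n in("side",): cv2.imwrite(f"pics/{n}10.png",env.get_image(n)[:,:,::-1])
a=cv2.imread("pics/side10.png")[170:290,240:340].copy()
a=cv2.convertScaleAbs(a,alpha=1.6)
cv2.imwrite("pics/c10.png",cv2.resize(a,None,fx=5,fy=5,interpolation=cv2.INTER_NEAREST))
E
```

```text
time_s: 12.5
position: [0.4936, 0.0652, 0.1096]
tool_rot: [[-0.0, -1.0, 0.002], [0.0, 0.002, 1.0], [-1.0, 0.0, 0.0]]
ft_force: [0.3, 0.7, 0.2]
grip_width: -0.0
time_s: 12.9
position: [0.4937, 0.0651, 0.1055]
tool_rot: [[0.0, -1.0, 0.002], [-0.0, 0.002, 1.0], [-1.0, -0.0, -0.0]]
ft_force: [0.8, 0.5, 0.6]
grip_width: 0.0004
time_s: 13.3
position: [0.4938, 0.0651, 0.1015]
tool_rot: [[0.0, -1.0, 0.002], [-0.0, 0.002, 1.0], [-1.0, -0.0, -0.0]]
ft_force: [0.5, -0.7, 0.7]
grip_width: -0.0
```

View pics/c10.png

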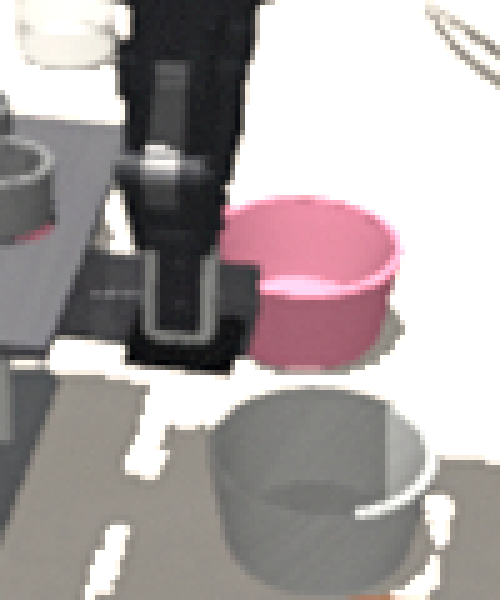

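The pad has moved: its lower edge went from row 239 to 244, about 8–9 mm down, and the chute is starting to tip. I press the remaining 20 mm, following the pad toward -x.

```bash
python3 -m jog '[[-1,0.003,0.001,0,0],[-1,0.006,0.001,0,0],[-1,0.009,0.002,0,0],[-1,0.012,0.003,0,0],[-1,0.015,0.003,0,0],[-1,0.018,0.004,0,0],[-1,0.02,0.004,0,0],[-1,0.02,0.004,0,0],[-1,0.02,0.004,0,0]]'; python3 - <<'E'
from h import *
for n in("side","top"): cv2.imwrite(f"pics/{n}11.png",env.get_image(n)[:,:,::-1])
a=cv2.imread("pics/side11.png")[170:290,240:340].copy()
b=cv2.imread("pics/top11.png")[170:290,200:300].copy()
a=cv2.convertScaleAbs(np.hstack([a,b]),alpha=1.6)
cv2.imwrite("pics/c11.png",cv2.resize(a,None,fx=4,fy=4,interpolation=cv2.INTER_NEAREST))
E
```

```text
time_s: 14.25
position: [0.4895, 0.0652, 0.0815]
tool_rot: [[-0.001, -1.0, 0.002], [0.0, 0.002, 1.0], [-1.0, 0.001, 0.0]]
ft_force: [-0.2, -0.4, 0.0]
grip_width: 0.0002
```

View pics/c11.png

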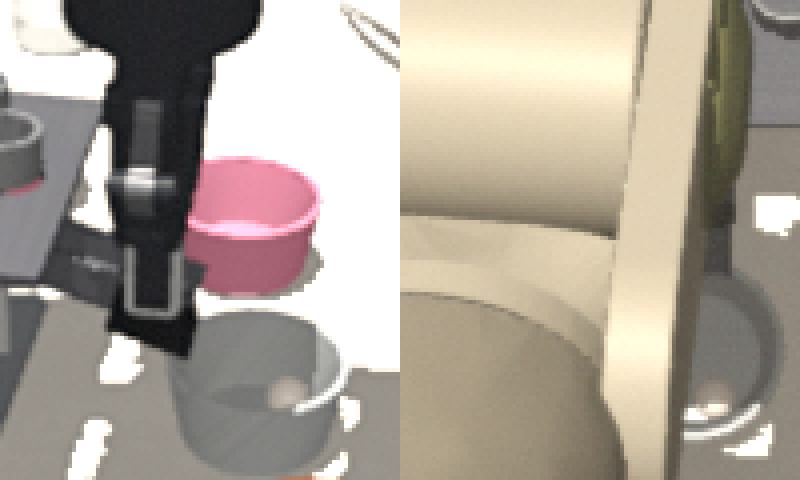

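The ball lies in the grey jar, at about px (272,268) in the side view. I retract and make a final check.

```bash
python3 -m jog '[[-1,-0.01,0,0,0],[-1,-0.03,0,0,0],[-1,-0.06,0,0,0],[-1,-0.1,0,0,0],[-1,-0.14,0,0,0],[-1,-0.165,0,0.01,0],[-1,-0.165,0.01,0.04,0],[-1,-0.165,0.03,0.08,0],[-1,-0.165,0.05,0.12,0],[-1,-0.165,0.07,0.16,0],[-1,-0.165,0.09,0.2,0],[-1,-0.165,0.11,0.24,0],[-1,-0.165,0.12,0.27,0],[-1,-0.165,0.13,0.285,0],[-1,-0.165,0.13,0.285,0],[-1,-0.165,0.13,0.285,0],[-1,-0.165,0.13,0.285,0]]'; python3 - <<'E'
from h import *
for n in("side","top"): cv2.imwrite(f"pics/{n}12.png",env.get_image(n)[:,:,::-1])
a=cv2.imread("pics/side12.png")[170:290,200:340].copy()
b=cv2.imread("pics/top12.png")[110:290,200:340].copy()
cv2.imwrite("pics/c12.png",np.hstack([cv2.resize(a,(400,340)),cv2.resize(b,(400,514))[:340*1+174]]) if 0 else cv2.resize(np.vstack([a,b]),None,fx=2,fy=2,interpolation=cv2.INTER_CUBIC)[:600])
E
```

```text
time_s: 16.05
position: [0.3606, 0.3496, 0.2469]
tool_rot: [[0.0, -1.0, 0.003], [-0.0, 0.003, 1.0], [-1.0, -0.0, -0.0]]
ft_force: [1.0, 0.5, 0.4]
grip_width: -0.0001
```

View pics/c12.png

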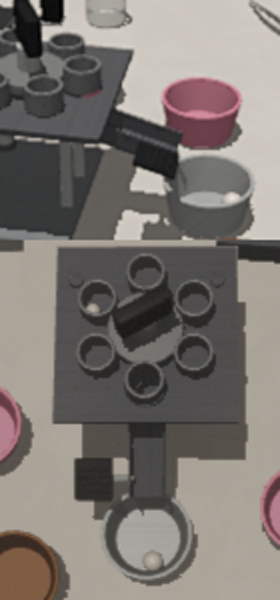

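The large ball is in the upright jar, the small ball is still in its sleeve, and nothing else has moved. I hand the job in.

```bash
python3 -c "
from rig import env
env.close_job()"
```

```text
the job is handed in; nothing more can be done
```

The larger ball is in the grey jar, and I handed the job in at about 16 s. I gripped the wheel's bar and turned it about 59° clockwise, and the large ball fell through the drop hole. I then pressed the pad down about 28 mm with the gripper shut, and the chute tipped the ball out.

The last pictures show the large ball in the upright jar, the small ball still in its sleeve, the arm clear and the look-alikes where they were.

Some readings did not agree with what I expected:
- **Bar position:** the bar sat about 2 mm to +y of my first estimate. That gave a side force of up to about 12 N on gripping, and 7–9 N remained during the turn.
- **Pad contact:** contact with the pad came some 20 mm lower than the stated fingertip length implied. I went down in small steps for that reason.
- **Pressing force:** it stayed within sensor noise, so I judged the press from the pictures.

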